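# Count along the spice rack and slide the tin into the third gap

### The arm

A 7-joint arm with a two-finger parallel gripper is mounted at the origin on the work surface. World frame = base frame: x ahead of the robot, y to its left, z up, the work surface at z = 0. Lengths are in mm, angles in rad, forces in N, time in s.
With the tool pointing down it reaches from about 350 to 900 mm from the base axis. Payload 7.2 kg.
Tool frame: the origin (TCP) lies on the centre line of the jaws, within the pads' length; the fingertips stand 25 mm ahead of it and the grasp point (between the pads) lies 6 mm ahead of it; z points along the fingers, y is the line along which they close (so a half turn about z gives the same grasp; the last joint's range is limited). The gripper opens to 88 mm and grips with 3 to 60 N. Pads are 20 mm wide; open, the fingers measure 115 mm over their backs; the gripper's body (75 mm by 178 mm) begins 61 mm behind the grasp point.
Start: joints at [-0.068, 0.411, -0.013, 1.596, 0.006, 1.134, -0.082], TCP at [625.003, -0.011, 247.653] pointing down, gripper open.
Joint ranges: [-2.95, 2.95], [-0.29, 1.99], [-1.47, 1.44], [0.14, 2.54], [-1.03, 4.17], [0.13, 1.85], [-2.86, 2.86]. Speed limits (rad/s): [2.39, 2.39, 3.01, 3.01, 3.14, 3.14, 3.14].

### API

Orientations are given as a 3x3 rotation matrix whose columns are the frame's x, y, z axes.
In Python, from cell import manip, grab_frame, workorder gives the robot as it stands.
- The arm moves only by the tool arm_command, never from a script. Its argument "rows" is a list of rows, each a list of 5 numbers: the closure, from -1 (fully open) to 1 (shut), then the shift along the world's x, y, z as a fraction of full scale, then the turn about the world's z as a fraction of full scale. In form: [[jaw, dx, dy, dz, roll], ...]. A call has 1 to 12 rows; each row is the pose to reach, as a shift and turn from the pose commanded when the call began; what a row does not reach only later rows make up. Full scale, the value 1, is 250 mm for a shift and 90 degrees for a turn. A row lasts 1/12 s, in which the tool goes at most 41.7 mm and 7.16 degrees, less where a joint would pass 70% of its speed; a pose out of reach is approached as far as the arm can. A call with a number of a shift or a turn outside -1 to 1 is refused whole. A call with a gripper value outside its range is refused whole. The fingers move at their own pace and stop on an object; "squeeze" is the grip in N (left out, the last holds). Time passes only in rows, so rows that repeat a pose let the fingers close. It gives the time, the measured TCP pose, the force, the opening and the grip force at its end, in the units of the state.
- manip.state(): the state, without advancing time (a new reading comes with each control period).
- grab_frame(name): name is "scene" or "side" or "wrist"; returns a dict with "img" (480x640x3 uint8, blue, green, red), "vertical_fov" (degrees; the focal length in pixels is half the picture's height over the tangent of half this angle, whatever the lens; pixels are square), "cx", "cy" (the principal point, pixels), "R" (3x3) and "t" (3): a world point X has camera coordinates R X + t; the wrist camera has in their place "tool_from_camera" (4x4, takes a point from camera to tool coordinates, whose origin is the TCP and whose axes are the flange's). Camera axes: x right, y down, z forward; pixel columns grow to the right and rows downward; lengths in mm; the calibration is good to about 2 mm. The wrist camera is an equidistant fisheye: a pixel r from the principal point sees the ray r / f radians off the axis. A picture is of the moment at which its call begins: read the wrist's pose just before it. There is no depth.
- workorder.close_job(): hands the job in; it is judged then, once.
The state is a dict: "time_s": time; "joints": joint angles; "qvel": joint speeds; "joint_torque": joint torques, N m; "eef_pos": TCP position; "tool_rot": TCP orientation; "force": force on the tool from outside, world axes, zero at the start; "wrist_torque": the same for the moment, N m; "width": opening from 0.0 (shut) to 1.0 (fully open); "gripper_force": force on a finger pad.
Only numpy, scipy, OpenCV 4.12 (cv2) and the standard library are available. Lean on these libraries where they do the work, as an engineer would, in place of code of your own. Each camera call takes 0.05 s, during which the arm holds its last target. There are 200 camera calls.

### The job

With the gripper shut, run a fingertip along the thin steel rail at the back of the wooden spice rack, starting over the first gap at the rack's left-hand end (left as the robot sees it, facing the rack) and counting the gaps as it goes, without leaving the rail, until it is over the third. Then push the square tin that stands in front of the rack into that third gap, fully home and square against the backboard. Only push the tin, never pick it up or tip it over; leave everything else where it stands, and finish with the hand clear.

Things in the scene. Friction and masses are not known exactly. Their poses are not given: they have to be found in the camera images.
- rack: Light wooden spice rack, fixed down. Origin: on the worktop, mid-length, on the front face of its backboard; x points away from the robot side into the backboard, y to the robot's left, z up. Backboard 488 mm long, 12 thick (x 0 to 12), 54 high. Seven dividers 8 mm thick, 48 high stand out 50 mm in front (x -50 to 0, rounded noses), 72 mm apart from y +216 to -216. No floor board: things slide in.
- left_end (a point): On the worktop between the noses of the two left-most dividers (rack frame x -50, y +180 mm): the mouth of the first gap. The six gaps are 64 mm wide, open in front and above, centred every 72 mm from here to the right: y +180, +108, +36, -36, -108, -180 in the rack's frame. The second, third and fifth are empty; the others each hold one stored thing.
- rail: The rack's thin steel rail: round bar 6 mm thick, 460 long, along the rack's y, above the backboard. Origin: mid-length on its axis, rack frame x 6, z 75; its top is 78 mm above the worktop. Over each divider a tapered bead 10 mm thick, 18 long, is felt as a 2 mm bump. Springy: gives from about 1 N, then 1 mm per 2.5 N, at most 6 mm.
- tin: Square grey tin with a steel lid, 54 x 54 mm, 55 high, 0.13 to 0.25 kg, loose on the worktop 100 to 125 mm in front of the backboard, opposite the second to fifth gap, turned up to 0.35 rad. Origin: centre of underside; x, y square to its sides. Pushed 10 to 30 mm above the worktop it slides without tipping. Home, its origin is 27 mm in front of the backboard and its front 4 mm proud of the noses.
- stored_tin: A stored tin of the same make and size as the other (54 x 54 x 55 mm), already home in the first, fourth or sixth gap. Leave alone. Origin: centre of underside.
- glass_jar: A stored round green glass jar with a wooden lid, 52 mm across, 55 mm high, in the first, fourth or sixth gap. Leave alone. Origin: centre of underside.
- spice_pot: A stored round white china pot with a lid knob, 52 mm across, 56 mm high, in the first, fourth or sixth gap. Leave alone. Origin: centre of underside.
- mug: Blue china mug, 80 mm across, 85 mm high, standing in front of the rack towards its right-hand end. Leave alone. Origin: centre of underside.
- sugar_bowl: White china sugar bowl with a lid, 88 mm across, 74 mm high, standing in front of the rack beyond its left-hand end. Leave alone. Origin: centre of underside.
- pepper_mill: Dark wooden pepper mill, 54 mm across, 146 mm high, standing to the robot's right. Leave alone. Origin: centre of underside.

How it is judged (in metres and radians):
On the way, in this order (a step that is already met when the one before it is completed fails the run):
1. a fingertip presses on the rail over the first gap (contact force between the fingers and rail above 0.3 N and y of the grasp point in the frame of rack between 0.158 and 0.202 m), for 0.04 s.
2. still on the rail, it passes the divider between the first and second gaps (contact force between the fingers and rail above 0.3 N and y of the grasp point in the frame of rack between 0.133 and 0.155 m), for 0.04 s.
3. it is on the rail over the second gap (contact force between the fingers and rail above 0.3 N and y of the grasp point in the frame of rack between 0.086 and 0.13 m), for 0.04 s.
4. still on the rail, it passes the divider between the second and third gaps (contact force between the fingers and rail above 0.3 N and y of the grasp point in the frame of rack between 0.061 and 0.083 m), for 0.04 s.
5. it is on the rail over the third gap (contact force between the fingers and rail above 0.3 N and y of the grasp point in the frame of rack between 0.014 and 0.058 m), for 0.04 s.
6. the tin has been pushed home in the third gap (x of tin in the frame of rack between -0.033 and -0.022 m and y of tin in the frame of rack between 0.028 and 0.044 m and angle between tin's own z axis and vertical below 0.08 rad and (angle between the x axis of tin and the x axis of rack, either way round below 0.12 rad or angle between the x axis of tin and the y axis of rack, either way round below 0.12 rad)), for 0.2 s.
At the end, for the whole second after the job is handed in: The square tin stands upright on the worktop in the third gap from the left, its back within 6 mm of the backboard, square to it within 0.12 rad, at rest; the stored things and the mug, sugar bowl and pepper mill are within 20 mm of where they stood (all of step 6 and height (world z) of tin below 0.004 m and linear speed of tin below 0.01 m/s and distance of each of stored_tin, glass_jar, spice_pot, mug, sugar_bowl, pepper_mill from where it was at the start of the episode below 0.02 m); the robot touches nothing.
It fails at once if the tin is lifted off the worktop (more than 12 mm) (height (world z) of tin above 0.012 m).
It fails at once if the tin is tipped over (more than 0.4 rad) (angle between tin's own z axis and vertical above 0.4 rad).
It fails at once if a thing stored in the rack is disturbed (moved more than 20 mm) (distance of any of stored_tin, glass_jar, spice_pot from where it was at the start of the episode above 0.02 m).
It fails at once if the mug, sugar bowl or pepper mill is disturbed (moved more than 20 mm) (distance of any of mug, sugar_bowl, pepper_mill from where it was at the start of the episode above 0.02 m).
It also fails if it takes over 72 s, if anything falls off the work surface, if the arm or the gripper's body presses on something with over 40 N, if the wrist force passes 120 N, or if a joint passes its speed limit or range.

## Working session

There is one attempt and no reset: what is moved stays moved. The work goes in short steps, Python scripts to look and compute and a tool call to move; the robot and the scene stay as the last step left them, time stands still between calls to the robot, and variables do not carry over. Pictures are saved under pics/ and viewed, at most 10 in all, crops included, and the job is handed in when it is done.

Besides the shell and the picture viewer there is one more tool, called as name(argument=value, ...), one argument or row to a line, values as JSON. arm_command: Moves the arm, as the interface text tells. Shift numbers are shares of 250 mm and turn numbers shares of 90 degrees, none past 1 either way. Its arguments: {"type":"object","properties":{"rows":{"type":"array","items":{"type":"array","items":{"type":"number","minimum":-1,"maximum":1}}},"squeeze":{"type":"number"}},"required":["rows"]}

```bash
mkdir -p pics; cat > h.py <<'E'
import numpy as np, cv2
from cell import manip, grab_frame, workorder
def save(n,f):
    d=grab_frame(n); cv2.imwrite(f'pics/{f}.png',d['img'])
    np.savez(f'pics/{f}.npz',**{k:v for k,v in d.items()}); return d
def ray(d,u,v,z):
    f=240/np.tan(np.radians(float(d['vertical_fov']))/2)
    r=np.array([(u-d['cx'])/f,(v-d['cy'])/f,1.]); R=np.array(d['R']);t=np.array(d['t'])
    w=R.T@r; c=-R.T@t
    return c+w*(z-c[2])/w[2]
def proj(d,P):
    f=240/np.tan(np.radians(float(d['vertical_fov']))/2)
    q=np.atleast_2d(P)@np.array(d['R']).T+np.array(d['t'])
    return np.c_[q[:,0]/q[:,2]*f+d['cx'],q[:,1]/q[:,2]*f+d['cy']]
E
python3 - <<'E'
from h import *
for n in('scene','side'):
    d=save(n,n+'0'); print(n,d['vertical_fov'],d['cx'],d['cy'],-np.array(d['R']).T@d['t'],np.array(d['R']).round(2).tolist())
s=manip.state();print(s)
E
```

```text
scene 55.9245444255702 326.93896371048515 237.23955651093365 [1219.18369632  307.17321245  904.22246244] [[-0.46, 0.89, -0.02], [0.65, 0.32, -0.69], [-0.6, -0.33, -0.73]]
side 55.153929024260506 318.6688788204278 243.67293611719043 [  95.27785091 -552.70721245  732.5012797 ] [[0.73, -0.69, -0.0], [-0.48, -0.51, -0.72], [0.49, 0.52, -0.7]]
{'time_s': 0.1, 'joints': array([-0.06819639,  0.41181046, -0.01271983,  1.59696292,  0.00561324,
        1.13428934, -0.0821665 ]), 'qvel': array([ 0.00101485, -0.00193158, -0.00097468, -0.00335083,  0.00214338,
        0.00013855, -0.00096176]), 'joint_torque': array([ 1.90722414e-03, -5.89100254e+01,  6.43606726e-01, -2.91709310e+01,
       -5.37973386e-02,  1.45046425e-02,  7.40053088e-05]), 'eef_pos': array([ 6.24579862e+02, -3.77713910e-02,  2.46897938e+02]), 'tool_rot': array([[-6.69580087e-05,  9.99998975e-01, -1.43012302e-03],
       [ 9.99999992e-01,  6.68006199e-05, -1.10100149e-04],
       [-1.10004503e-04, -1.43013038e-03, -9.99998971e-01]]), 'force': array([ 0.52321991, -0.6263536 ,  0.03195141]), 'wrist_torque': array([ 0.03684878, -0.01630016, -0.0397583 ]), 'gripper_force': 0.0, 'width': 0.9999075484314629}
```

View pics/scene0.png

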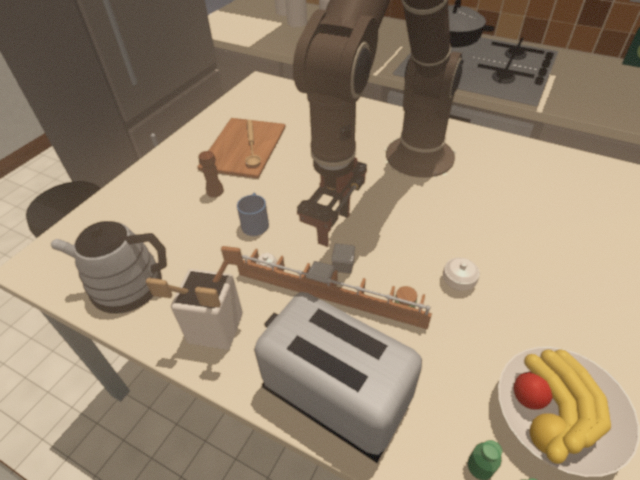

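View pics/side0.png

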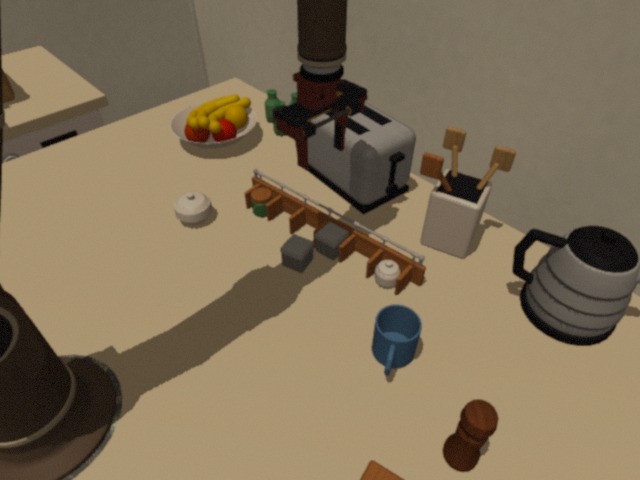

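The side view shows the rack from (248,190), its left-hand end, to (420,285). The loose tin is at (297,253), the stored tin at (331,240), the mug at (396,335) and the bowl at (192,208). I'll zoom in on both views.

```bash
python3 - <<'E'
import cv2
a=cv2.imread('pics/side0.png')[160:300,235:435]; cv2.imwrite('pics/c1.png',cv2.resize(cv2.convertScaleAbs(a,alpha=1.6),None,fx=4,fy=4,interpolation=cv2.INTER_CUBIC))
a=cv2.imread('pics/scene0.png')[230:340,215:440]; cv2.imwrite('pics/c2.png',cv2.resize(cv2.convertScaleAbs(a,alpha=1.2),None,fx=3.5,fy=3.5,interpolation=cv2.INTER_CUBIC))
E
```

```text
(no output)
```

View pics/c1.png

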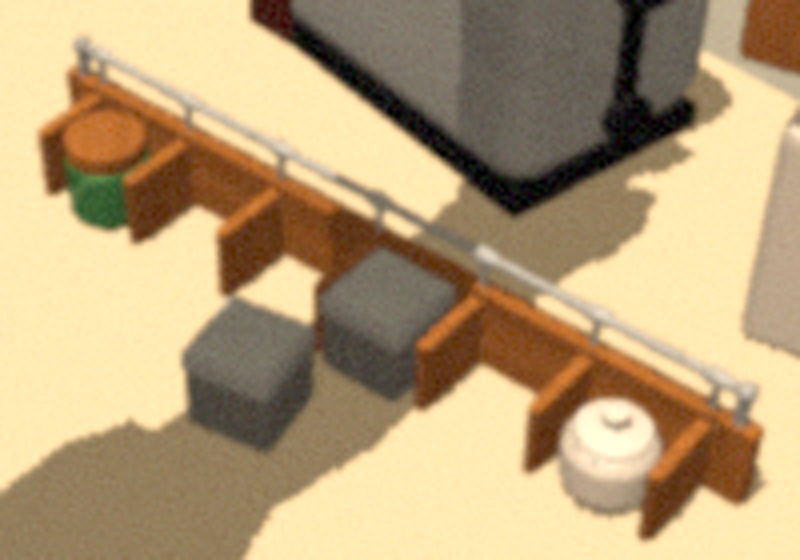

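View pics/c2.png

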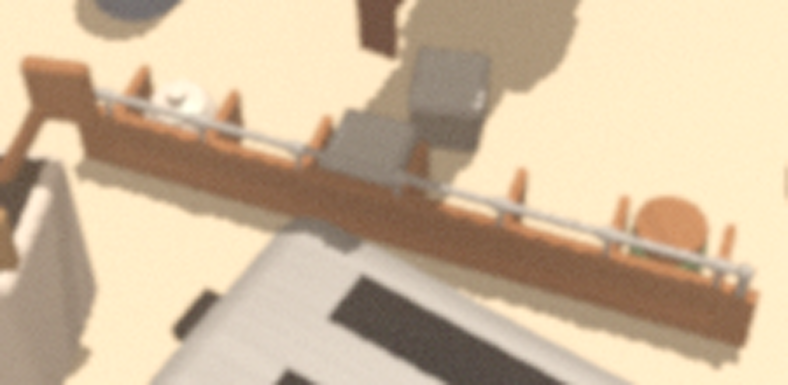

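In the crops, gap 1 holds the jar, gap 2 and gap 3 are empty, gap 4 holds the stored tin and gap 6 the pot. The loose tin's top corners are at side-crop (183,357), (235,300), (315,337) and (265,397). Next I fit the rack and tin poses from both views.

```bash
cat >fit.py <<'E'
from h import *
from scipy.optimize import least_squares
S=dict(np.load('pics/side0.npz')); C=dict(np.load('pics/scene0.npz'))
s=lambda u,v:(u/4+235-.4,v/4+160-.4); c=lambda u,v:(u/3.5+215-.36,v/3.5+230-.36)
def T(p,P):
    a=p[2];R=np.array([[np.cos(a),-np.sin(a),0],[np.sin(a),np.cos(a),0],[0,0,1]])
    return np.array(P,float)@R.T+[p[0],p[1],0]
def fit(name,obs,p0):
    def res(p): return np.concatenate([(proj(d,T(p,P))-uv).ravel() for d,P,uv in obs])
    r=least_squares(res,p0,loss='soft_l1'); print(name,r.x.round(3)); print(res(r.x).reshape(-1,2).round(1).tolist()); return r.x
obs=[(S,(6,230,75),s(83,47)),(S,(6,-230,75),s(750,395))]
for i,uv in {1:(190,100),2:(282,150),3:(380,203),4:(483,258),5:(598,318)}.items(): obs.append((S,(6,216-72*i,75),s(*uv)))
for i,uv in {1:(135,240),2:(225,291),4:(420,405),5:(532,468),6:(645,537)}.items(): obs.append((S,(-50,216-72*i,0),s(*uv)))
obs+=[(C,(6,230,75),c(745,272)),(C,(12,244,54),c(755,295)),(C,(12,244,0),c(742,345)),(C,(6,144,75),c(612,240)),(C,(6,72,75),c(505,210)),(C,(6,0,75),c(400,181))]
# tin: corner order by image
if __name__=='__main__':
    r=fit('rack',obs,[750,0,0])
    t0=ray(S,*s(250,348),55); print('tin guess',t0)
    best=None
    k=27
    # corners: side left=(-,+)front-left, top=(+,+)back-left, right=(+,-), bottom=(-,-)
    to=[(S,(-k,k,55),s(183,357)),(S,(k,k,55),s(235,300)),(S,(k,-k,55),s(315,337)),(S,(-k,-k,55),s(265,397)),(S,(-k,k,0),s(190,405)),(S,(-k,-k,0),s(262,450)),(S,(k,-k,0),s(312,392)),
     (C,(-k,-k,55),c(415,48)),(C,(-k,k,55),c(488,52)),(C,(k,k,55),c(485,122)),(C,(k,-k,55),c(412,118)),(C,(k,k,0),c(476,152))]
    t=fit('tin',to,[t0[0],t0[1],0])
    a=r[2];R=np.array([[np.cos(a),-np.sin(a)],[np.sin(a),np.cos(a)]])
    print('tin in rack',R.T@(t[:2]-r[:2]),t[2]-a)
    for y in(180,144,108,72,36,20):print(y,T(r,(6,y,78)).round(1))
    print('gap3 home',T(r,(-27,36,0)),T(r,(-50,36,0)))
    print('mug',ray(S,396,320,85),'bowl',ray(S,192,198,74))
E
python3 fit.py
```

```text
rack [ 6.44543e+02 -2.55700e+00  1.36000e-01]
[[0.2, 0.2], [-0.9, -2.0], [-0.4, 0.4], [0.0, -0.2], [0.4, -0.7], [1.1, -0.9], [0.7, -1.4], [-0.5, 1.5], [-0.5, 1.6], [0.1, 1.2], [-0.8, 0.9], [-0.0, 0.2], [-0.3, 0.3], [1.2, 3.1], [1.4, 2.0], [-0.6, -0.9], [-0.8, -0.8], [-0.6, -0.6]]
tin guess [533.26393571 -23.29629091  55.        ]
tin [ 5.37793e+02 -1.80360e+01  3.28000e-01]
[[-0.9, -0.8], [-0.9, -2.1], [1.0, -3.3], [1.1, -2.1], [-1.1, 5.2], [2.5, 2.5], [2.0, 0.9], [1.0, -0.7], [1.1, 0.3], [-0.4, -3.7], [-1.2, -4.8], [1.7, 1.8]]
tin in rack [-107.86252692   -0.88581423] 0.192516422470119
180 [626.1 176.6  78. ]
144 [631.  140.9  78. ]
108 [635.9 105.3  78. ]
72 [640.7  69.6  78. ]
36 [645.6  33.9  78. ]
20 [647.8  18.1  78. ]
gap3 home [612.91798712  29.45674729   0.        ] [590.12970751  26.34317823   0.        ]
mug [ 518.3848949  -298.90744417   85.        ] bowl [451.27569537 245.41137847  74.        ]
```

The rack fits to about 1 px and the tin less well. I'll check both in the wrist view with the fit drawn on it.

```bash
cat >> h.py <<'E'
def wproj(d,st,P):
    P=np.atleast_2d(np.array(P,float)); tool=(P-st['eef_pos'])@np.array(st['tool_rot'])
    M=np.array(d['tool_from_camera']); q=(tool-M[:3,3])@M[:3,:3]
    f=240/np.tan(np.radians(float(d['vertical_fov']))/2)
    rr=np.hypot(q[:,0],q[:,1]); th=np.arctan2(rr,q[:,2]); k=f*th/np.maximum(rr,1e-9)
    return np.c_[q[:,0]*k+d['cx'],q[:,1]*k+d['cy']]
E
python3 - <<'E'
from h import *; from fit import T
st=manip.state(); d=save('wrist','w0'); np.savez('pics/st0.npz',eef_pos=st['eef_pos'],tool_rot=st['tool_rot'])
print(d['vertical_fov'],d['cx'],d['cy'],np.array(d['tool_from_camera']).round(2).tolist())
im=d['img'].copy()
def dr(p,a,b,col):
    q=wproj(d,st,T(p,[a,b])); cv2.line(im,*[tuple(int(round(v)) for v in x) for x in q],col,1)
r=(644.5,-2.6,.136); t=(537.8,-18,.328)
dr(r,(6,230,75),(6,-230,75),(0,0,255))
for y in range(-216,217,72): dr(r,(-50,y,48),(0,y,48),(0,255,0))
k=27;c=[(-k,-k),(-k,k),(k,k),(k,-k),(-k,-k)]
for i in range(4): dr(t,c[i]+(55,),c[i+1]+(55,),(255,0,0)); 
cv2.imwrite('pics/w0o.png',cv2.resize(im,(800,600),interpolation=cv2.INTER_CUBIC))
E
```

```text
65.70646984690485 321.68474786876925 239.3937479487536 [[0.0, -0.95, -0.31, 83.4], [1.0, 0.0, 0.0, -0.62], [-0.0, -0.31, 0.95, -137.93], [0.0, 0.0, 0.0, 1.0]]
```

View pics/w0o.png

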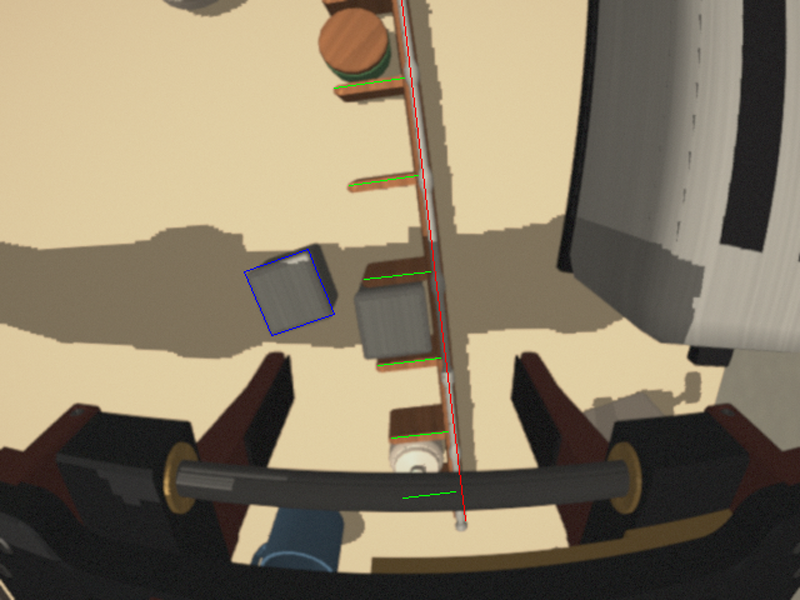

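The overlay lies on the rail, dividers and tin within about 2 px, so the rack and tin poses hold. Now I shut the gripper, turn it and move over the first gap.

arm_command(
  rows=[
    [1, 0, 0.722, -0.3, 1],
    [1, 0.002, 0.722, -0.3, 1],
    [1, 0.002, 0.722, -0.3, 1],
    [1, 0.002, 0.722, -0.3, 1],
    [1, 0.002, 0.722, -0.3, 1],
    [1, 0.002, 0.722, -0.3, 1],
    [1, 0.002, 0.722, -0.3, 1],
    [1, 0.002, 0.722, -0.3, 1],
    [1, 0.002, 0.722, -0.3, 1],
    [1, 0.002, 0.722, -0.3, 1],
    [1, 0.002, 0.722, -0.3, 1],
    [1, 0.002, 0.722, -0.3, 1],
  ],
  squeeze=20,
)

```text
time_s: 1.15
eef_pos: [625.4, 180.4, 172.3]
tool_rot: [[-0.998, 0.065, -0.001], [0.065, 0.998, -0.0], [0.001, -0.0, -1.0]]
force: [-0.8, -0.5, 0.3]
width: 0.131
gripper_force: 0.0
```

arm_command(
  rows=[
    [1, 0, 0, -0.1, 0.087],
    [1, 0, 0, -0.2, 0.087],
    [1, 0, 0, -0.23, 0.087],
    [1, 0, 0, -0.23, 0.087],
    [1, 0, 0, -0.23, 0.087],
    [1, 0, 0, -0.23, 0.087],
  ],
)

```text
time_s: 1.65
eef_pos: [626.2, 180.9, 116.4]
tool_rot: [[-0.998, -0.065, 0.002], [-0.065, 0.998, 0.001], [-0.002, 0.0, -1.0]]
force: [0.1, -0.3, 0.4]
width: 0.004
gripper_force: 0.0
```

arm_command(
  rows=[
    [1, 0, 0, -0.01, 0.045],
    [1, 0, 0, -0.02, 0.045],
    [1, 0, 0, -0.03, 0.045],
    [1, 0, 0, -0.04, 0.045],
    [1, 0, 0, -0.05, 0.045],
    [1, 0, 0, -0.056, 0.045],
    [1, 0, 0, -0.06, 0.045],
    [1, 0, 0, -0.06, 0.045],
    [1, 0, 0, -0.06, 0.045],
  ],
)

```text
time_s: 2.4
eef_pos: [625.8, 180.6, 100.9]
tool_rot: [[-0.991, -0.136, 0.001], [-0.136, 0.991, 0.0], [-0.001, 0.0, -1.0]]
force: [-0.4, -0.3, 5.0]
width: 0.004
gripper_force: 2.9
```

arm_command(
  rows=[
    [1, 0.0035, -0.0254, 0, 0],
    [1, 0.007, -0.0508, 0, 0],
    [1, 0.0105, -0.0762, 0, 0],
    [1, 0.014, -0.1016, 0, 0],
    [1, 0.0175, -0.127, 0, 0],
    [1, 0.021, -0.1524, 0, 0],
    [1, 0.0245, -0.1778, 0, 0],
    [1, 0.028, -0.2032, 0, 0],
    [1, 0.0315, -0.2286, 0, 0],
    [1, 0.035, -0.254, 0, 0],
    [1, 0.0385, -0.2794, 0, 0],
    [1, 0.042, -0.3048, 0, 0],
  ],
)

```text
time_s: 3.4
eef_pos: [636.5, 105.9, 101.0]
tool_rot: [[-0.991, -0.137, 0.002], [-0.137, 0.991, 0.002], [-0.002, 0.002, -1.0]]
force: [0.0, 5.0, 5.8]
width: 0.004
gripper_force: 2.8
```

arm_command(
  rows=[
    [1, 0.0035, -0.0254, 0, 0],
    [1, 0.007, -0.0508, 0, 0],
    [1, 0.0105, -0.0762, 0, 0],
    [1, 0.014, -0.1016, 0, 0],
    [1, 0.0175, -0.127, 0, 0],
    [1, 0.021, -0.1524, 0, 0],
    [1, 0.0245, -0.1778, 0, 0],
    [1, 0.028, -0.2032, 0, 0],
    [1, 0.0315, -0.2286, 0, 0],
    [1, 0.035, -0.254, 0, 0],
    [1, 0.0385, -0.2794, 0, 0],
    [1, 0.0415, -0.302, 0, 0],
  ],
)

```text
time_s: 4.4
eef_pos: [646.9, 30.3, 101.0]
tool_rot: [[-0.991, -0.137, 0.002], [-0.137, 0.991, 0.002], [-0.002, 0.002, -1.0]]
force: [0.0, 4.0, 5.8]
width: 0.008
gripper_force: 2.9
```

arm_command(
  rows=[
    [1, 0, 0, 0, 0],
    [1, 0, 0, 0, 0],
  ],
)

```text
time_s: 4.57
eef_pos: [647.2, 28.5, 100.9]
tool_rot: [[-0.991, -0.135, 0.002], [-0.135, 0.991, 0.0], [-0.002, -0.0, -1.0]]
force: [0.1, 0.5, 5.8]
width: 0.004
gripper_force: 3.0
```

The rail steps are done, with contact held throughout. Now I lift off, go round to the right of the tin and come down beside it.

arm_command(
  rows=[
    [1, 0, 0, 0.1, 0],
    [1, 0, 0, 0.18, 0],
    [1, -0.1, -0.1, 0.18, 0],
    [1, -0.2, -0.2, 0.18, 0],
    [1, -0.3, -0.3, 0.18, 0],
    [1, -0.406, -0.414, 0.15, 0],
    [1, -0.406, -0.414, 0.0, 0],
    [1, -0.406, -0.414, -0.1, 0],
    [1, -0.406, -0.414, -0.2, 0],
    [1, -0.406, -0.414, -0.253, 0],
    [1, -0.406, -0.414, -0.253, 0],
    [1, -0.406, -0.414, -0.253, 0],
  ],
)

```text
time_s: 5.57
eef_pos: [544.2, -74.9, 36.3]
tool_rot: [[-0.991, -0.136, -0.002], [-0.136, 0.991, 0.0], [0.002, 0.0, -1.0]]
force: [0.7, -0.6, -0.0]
width: 0.006
gripper_force: 0.0
```

arm_command(
  rows=[
    [1, -0.003, 0.025, 0, 0],
    [1, -0.007, 0.05, 0, 0],
    [1, -0.01, 0.075, 0, 0],
    [1, -0.013, 0.093, 0, 0],
    [1, -0.015, 0.11, 0, 0],
    [1, -0.017, 0.125, 0, 0],
    [1, -0.019, 0.14, 0, 0],
    [1, -0.021, 0.152, 0, 0],
    [1, -0.023, 0.165, 0, 0],
    [1, -0.024, 0.177, 0, 0],
    [1, -0.025, 0.186, 0, 0],
    [1, -0.025, 0.186, 0, 0],
  ],
)

```text
time_s: 6.57
eef_pos: [538.7, -27.6, 36.9]
tool_rot: [[-0.991, -0.136, 0.0], [-0.136, 0.991, 0.0], [-0.0, 0.0, -1.0]]
force: [0.5, -2.2, 2.5]
width: 0.003
gripper_force: 1.1
```

```bash
cat > ov.py <<'E'
import sys
from h import *; from fit import T
r=(644.5,-2.6,.136)
def run(name,t):
    st=manip.state(); print(st['eef_pos'],st['force']); out=[]
    W=grab_frame('wrist'); S=grab_frame('side')
    for d,pf,(y0,x0,h,w,s) in((W,lambda P:wproj(W,st,P),(0,0,480,640,.85)),(S,lambda P:proj(S,P),(170,240,133,200,4))):
        im=cv2.convertScaleAbs(d['img'],alpha=1.3)[y0:y0+h,x0:x0+w]; im=cv2.resize(im,None,fx=s,fy=s,interpolation=cv2.INTER_CUBIC)
        def dr(p,a,b,col):
            q=(pf(T(p,[a,b]))-[x0,y0])*s; cv2.line(im,*[tuple(int(round(v)) for v in x) for x in q],col,1)
        dr(r,(6,230,75),(6,-230,75),(0,0,255))
        for y in range(-216,217,72): dr(r,(-50,y,48),(0,y,48),(0,255,0))
        k=27;c=[(-k,-k),(-k,k),(k,k),(k,-k),(-k,-k)]
        for i in range(4): dr(t,c[i]+(55,),c[i+1]+(55,),(255,0,0))
        out.append(im)
    cv2.imwrite(f'pics/{name}w.png',out[0]); cv2.imwrite(f'pics/{name}s.png',out[1])
if __name__=='__main__': run(sys.argv[1],[float(v) for v in sys.argv[2:5]])
E
python3 -c "
from ov import *
P=T(r,(-108,30,0)); run('a',(P[0],P[1],.136))"
```

```text
[538.69504894 -27.64301509  36.94057564] [ 0.46740693 -2.19210105  2.48249167]
```

View pics/as.png

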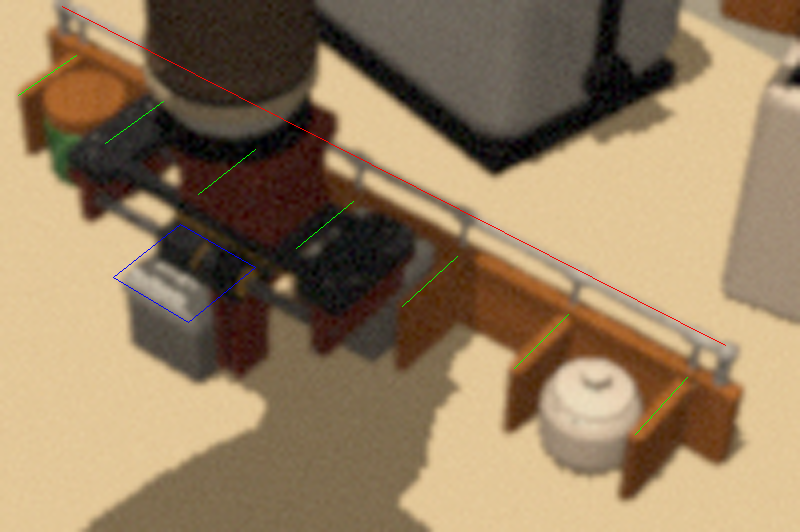

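The side view is largely hidden by the hand: the tin is at about (175,325), against the finger and roughly square. I'll look at the wrist view.

View pics/aw.png

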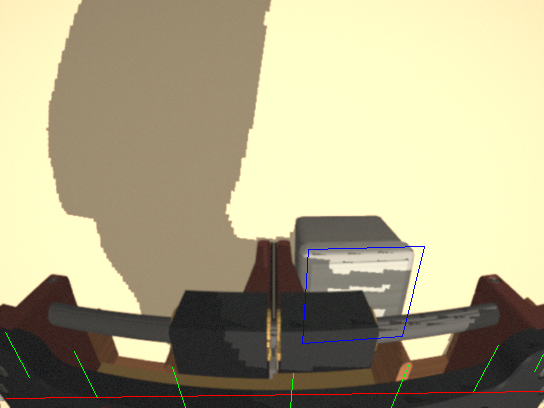

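The wrist view shows the tin square to the rack, its lid edge from (303,250) to (411,249). That is about 4 mm short of the drawn box, so its y is about 26. I push 10 mm more, then go round to its front.

arm_command(
  rows=[
    [1, -0.001, 0.01, 0, 0],
    [1, -0.003, 0.02, 0, 0],
    [1, -0.004, 0.03, 0, 0],
    [1, -0.0055, 0.04, 0, 0],
    [1, -0.0055, 0.04, 0, 0],
    [1, -0.0055, 0.04, 0, 0],
    [1, -0.003, 0.02, 0, 0],
    [1, 0.003, -0.02, 0, 0],
    [1, 0.003, -0.02, 0, 0],
  ],
)

```text
time_s: 7.42
eef_pos: [539.5, -35.7, 36.7]
tool_rot: [[-0.991, -0.134, -0.0], [-0.134, 0.991, -0.001], [0.0, -0.001, -1.0]]
force: [-0.5, -0.7, 0.1]
width: 0.004
gripper_force: 0.0
```

```bash
python3 -c "
from ov import *
P=T(r,(-108,36,0)); run('b',(P[0],P[1],.136))"
```

```text
[539.47056223 -35.73394491  36.68752608] [-0.47922387 -0.67618464  0.12592557]
```

View pics/bw.png

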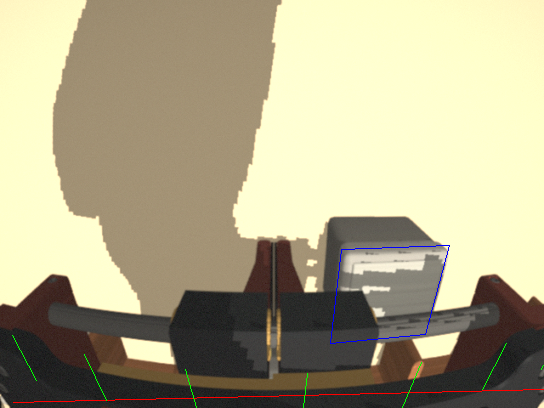

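The tin is now at y of about 36 and square, matching the drawn box (332–449, 246–343). I go to its front.

arm_command(
  rows=[
    [1, 0, 0, 0.14, 0],
    [1, 0, 0, 0.28, 0],
    [1, -0.1, 0, 0.28, 0],
    [1, -0.2, 0.06, 0.28, 0],
    [1, -0.254, 0.186, 0.28, 0],
    [1, -0.254, 0.186, 0.2, 0],
    [1, -0.254, 0.186, 0.1, 0],
    [1, -0.254, 0.186, 0, 0],
    [1, -0.254, 0.186, 0, 0],
    [1, -0.254, 0.186, 0, 0],
  ],
)

```text
time_s: 8.35
eef_pos: [474.9, 13.5, 36.4]
tool_rot: [[-0.991, -0.137, -0.003], [-0.137, 0.991, 0.0], [0.003, 0.001, -1.0]]
force: [-0.5, 0.3, 0.5]
width: 0.004
gripper_force: 0.0
```

arm_command(
  rows=[
    [1, 0, -0.008, 0, 0],
    [1, 0, -0.008, 0, 0],
    [1, 0, -0.008, 0, 0],
  ],
)

```text
time_s: 8.6
eef_pos: [476.7, 11.0, 38.1]
tool_rot: [[-0.991, -0.135, 0.002], [-0.135, 0.991, -0.0], [-0.002, -0.0, -1.0]]
force: [-0.1, 0.6, 0.1]
width: 0.008
gripper_force: 0.0
```

arm_command(
  rows=[
    [1, 0.025, 0.003, 0, 0],
    [1, 0.05, 0.007, 0, 0],
    [1, 0.075, 0.01, 0, 0],
    [1, 0.1, 0.014, 0, 0],
    [1, 0.125, 0.017, 0, 0],
    [1, 0.15, 0.021, 0, 0],
    [1, 0.175, 0.024, 0, 0],
    [1, 0.2, 0.028, 0, 0],
    [1, 0.225, 0.031, 0, 0],
    [1, 0.25, 0.034, 0, 0],
    [1, 0.275, 0.038, 0, 0],
    [1, 0.297, 0.041, 0, 0],
  ],
)

```text
time_s: 9.6
eef_pos: [551.0, 21.7, 36.8]
tool_rot: [[-0.991, -0.136, 0.0], [-0.136, 0.991, 0.0], [-0.0, 0.0, -1.0]]
force: [-1.7, -0.3, -0.3]
width: 0.008
gripper_force: 0.4
```

```bash
python3 -c "
from ov import *
P=T(r,(-89+10+27,36,0)); run('c',(P[0],P[1],.136))"
```

```text
[550.95597863  21.66418018  36.80446872] [-1.73476226 -0.31158701 -0.27717766]
```

View pics/cs.png

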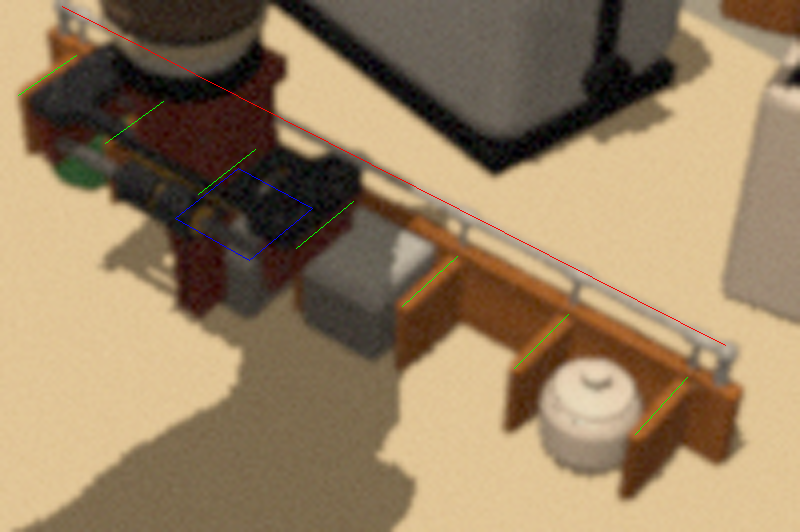

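The tin is in the mouth of gap 3, at about (245,260), and the push force is low, so nothing is binding. I carry on home.

arm_command(
  rows=[
    [1, 0.016, 0.002, 0, 0],
    [1, 0.032, 0.0043, 0, 0],
    [1, 0.048, 0.0065, 0, 0],
    [1, 0.064, 0.0086, 0, 0],
    [1, 0.075, 0.01, 0, 0],
    [1, 0.083, 0.011, 0, 0],
    [1, 0.09, 0.012, 0, 0],
    [1, 0.093, 0.0126, 0, 0],
    [1, 0.093, 0.0126, 0, 0],
  ],
)

```text
time_s: 10.45
eef_pos: [573.2, 24.7, 36.9]
tool_rot: [[-0.991, -0.136, -0.0], [-0.136, 0.991, -0.0], [0.0, -0.0, -1.0]]
force: [-2.0, -0.5, 0.7]
width: 0.008
gripper_force: 1.1
```

arm_command(
  rows=[
    [1, 0.004, 0.0005, 0, 0],
    [1, 0.008, 0.001, 0, 0],
    [1, 0.012, 0.0016, 0, 0],
    [1, 0.012, 0.0016, 0, 0],
  ],
)

```text
time_s: 10.78
eef_pos: [573.2, 24.6, 36.7]
tool_rot: [[-0.991, -0.136, -0.006], [-0.136, 0.991, -0.002], [0.006, -0.001, -1.0]]
force: [-13.1, -0.1, 10.8]
width: 0.005
gripper_force: 6.4
```

arm_command(
  rows=[
    [1, -0.05, -0.007, 0, 0],
    [1, -0.15, -0.02, 0, 0],
    [1, -0.25, -0.034, 0, 0],
    [1, -0.35, -0.048, 0.1, 0],
    [1, -0.45, -0.06, 0.3, 0],
    [1, -0.5, -0.06, 0.5, 0],
    [1, -0.5, -0.06, 0.7, 0],
    [1, -0.5, -0.06, 0.7, 0],
    [1, -0.5, -0.06, 0.7, 0],
  ],
)

```text
time_s: 11.53
eef_pos: [454.4, 10.6, 218.3]
tool_rot: [[-0.991, -0.136, 0.011], [-0.136, 0.991, -0.001], [-0.011, -0.002, -1.0]]
force: [-0.8, 0.1, -0.4]
width: 0.007
gripper_force: 0.0
```

```bash
python3 -c "
from ov import *
P=T(r,(-27,36,0)); run('d',(P[0],P[1],.136))
a=cv2.imread('pics/dw.png');b=cv2.imread('pics/ds.png')[0:300,0:520]; print(a.shape)
o=np.zeros((600,800,3),np.uint8); o[:300,:520]=b
g=grab_frame('wrist')['img']; st=manip.state(); c=wproj(grab_frame('wrist'),st,P+np.array([0,0,55]))[0]; print(c)
x=int(np.clip(c[0]-100,0,440));y=int(np.clip(c[1]-37,0,405)); o[300:,:]=cv2.resize(g[y:y+75,x:x+200],(800,300),interpolation=cv2.INTER_CUBIC); o[:300,520:]=cv2.resize(a,(280,300))
cv2.imwrite('pics/dd.png',o)"
```

```text
[454.40824932  10.58968633 218.32144113] [-0.75497564  0.06114057 -0.36887936]
(408, 544, 3)
[320.19381003 382.83203898]
```

View pics/dd.png

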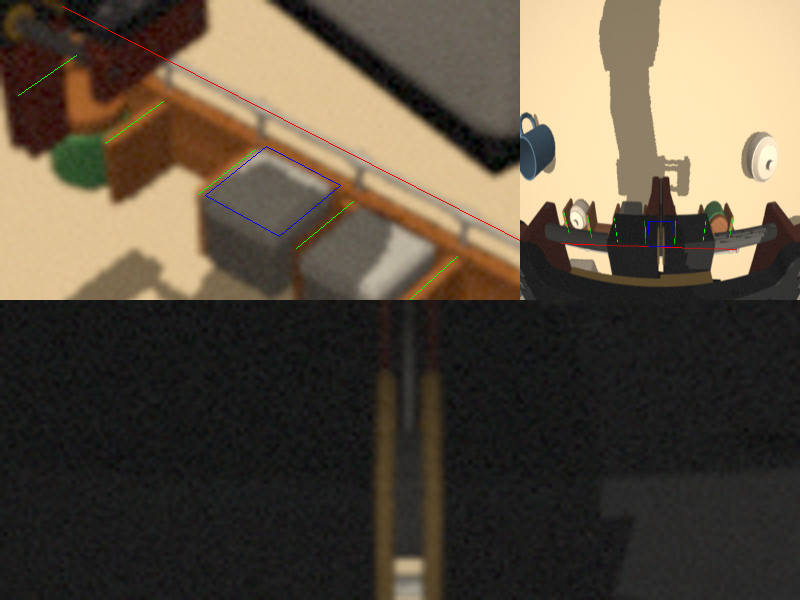

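The tin stands square in gap 3, its lid on the drawn home box (205–340, 147–236) and level with the stored tin. The hand is clear and touching nothing. I hand it in.

```bash
python3 -c "
from cell import workorder
print(workorder.close_job())"
```

```text
the job is handed in; nothing more can be done
None
```

I ran the fingertip along the rail from the first gap to the third, then pushed the tin into the third gap until it stopped hard (about 13 N). The last pictures show it square and in line with the stored tin; the hand is clear and the job is handed in, but no verdict came back.

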